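# Pack the valet caddy by the door

### The job

Pack the valet caddy on the console: lay the torch flat in the narrow slot, the latched red multi-tool case flat and right way up in the wide rectangular well, and the key ring in the round cup, then close the cup with the bamboo lid that has a knob. The lighter, the plain red sewing box and the knobless bamboo coaster do not belong in it: leave them where they lie.

Things in the scene. Friction and masses are not known exactly. Their poses are not given: they have to be found in the camera images.
- torch: Loose aluminium torch of lighter-like shape lying flat, 92 long (x) x 28 wide (y) x 20 high: a flat slab from x=-46 to +24 with a small black switch (1.5 proud) on top, then a round nozzle 20 in diameter with the lens at +x=46. About 90 g. Origin: centre of the underside, z up. Take it from above across its 28 mm width at the origin.
- tool_case: Loose red plastic multi-tool case lying flat, 105 long (x) x 50 wide (y) x 32 high (33 over the latch), with a steel snap latch at the +x end. About 220 g. Origin: centre of the underside, z up. Take it from above across its 50 mm width.
- keys: Loose key ring lying flat, one rigid piece 58 long (x), about 24 wide: a dark wooden fob 24 long x 16 wide x 14 high centred at x=-17 (grip it there, across y), a steel ring 20 in diameter at x=+2, two short steel keys fanned out to x=+29. About 60 g. Origin: middle of its length, at the underside, z up.
- lid: Loose round bamboo lid of the cup: a disc 96 in diameter, 8 thick (z=5 to 13) over a plug 68 in diameter, 5 deep, with an upright round knob 22 in diameter from z=13 to z=35 (grip the knob). It lies on its plug, knob up. About 80 g. Origin: centre of the plug's underside, z up.
- coaster: Look-alike, to be left: flat round bamboo coaster, 96 in diameter, 8 thick, a fine ring line on top, no knob. Loose. Origin: centre of the underside.
- lighter: Look-alike, to be left: aluminium lighter, a plain flat slab 60 (x) x 36 (y) x 16 high with a dark lid seam, no nozzle. Loose. Origin: centre of the underside.
- sewing_box: Look-alike, to be left: square red plastic sewing box 62 x 62 x 24 high, no latch. Loose. Origin: centre of the underside.
- bay_slot: Place of the torch: one of three fixed bays side by side (111 apart, any order) in a dark wooden caddy 152 x 346, wall 18 high. A wooden block 136 (x) x 108 (y) x 14 high with a narrow slot 112 (x) x 46 (y) centred in it (length along x), grey floor at z=6, rim at z=14. Origin: centre of the underside, 6 above the table, z up.
- bay_well: Place of the multi-tool case: a bay of the same outline, 20 high, with a wide rectangular well 124 (x) x 70 (y); grey floor at z=6, rim at z=20. Fixed. Origin: centre of the underside, 6 above the table, z up; the well is centred on it, its length along x.
- bay_cup: Place of the keys and lid: a fixed bay of the same outline with a round wooden cup at its centre, 84 inside, 92 outside diameter, floor at z=6, rim at z=36. Origin: centre of the underside, 6 above the table, z up. Closed, the lid's disc rests on the rim, the plug inside with 8 to spare all round (lid origin at z=31). Fingers inside the cup may open to about 40, not fully.
Not all that is in view belongs to the job. Leave any green or white look-alike of the tool_case alone.

How it is judged (in metres and radians):
On the way, in this order (a step that is already met when the one before it is completed fails the run):
1. the key ring lies in the round cup (horizontal distance between keys and bay_cup below 0.036 m and z of keys in the frame of bay_cup between 0 and 0.024 m), for 0.2 s.
2. the lid closes the cup over the keys (all of step 1 and horizontal distance between lid and bay_cup below 0.012 m and z of lid in the frame of bay_cup between 0.027 and 0.035 m and angle between lid's own z axis and vertical below 0.08 rad), for 0.2 s.
At the end, for the whole second after the job is handed in: Torch in the slot and case in the well lie flat on the floor (15 mm along, 14 mm across; 4 mm in height), keys lie inside the cup, the lid sits level on its rim (within 12 mm of the axis, 4 mm in height), all released and at rest; coaster, lighter and sewing box within 20 mm of their starts (all of step 2 and x of torch in the frame of bay_slot between -0.015 and 0.015 m and y of torch in the frame of bay_slot between -0.014 and 0.014 m and z of torch in the frame of bay_slot between 0 and 0.01 m and angle between each of torch, tool_case's own z axis and vertical below 0.1 rad and x of tool_case in the frame of bay_well between -0.015 and 0.015 m and y of tool_case in the frame of bay_well between -0.014 and 0.014 m and z of tool_case in the frame of bay_well between 0 and 0.01 m and linear speed of each of torch, tool_case, keys, lid below 0.02 m/s and distance of each of coaster, lighter, sewing_box from where it was at the start of the episode below 0.02 m); the robot touches nothing.
It fails at once if the coaster was moved more than 20 mm (distance of coaster from where it was at the start of the episode above 0.02 m).
It fails at once if the lighter was moved more than 20 mm (distance of lighter from where it was at the start of the episode above 0.02 m).
It fails at once if the sewing box was moved more than 20 mm (distance of sewing_box from where it was at the start of the episode above 0.02 m).
It also fails if it takes over 128 s, if anything falls off the work surface, if the arm or the gripper's body presses on something with over 40 N, if the wrist force passes 120 N, or if a joint passes its speed limit or range.

### The arm

A 6-joint arm with a two-finger parallel gripper is mounted at the origin on the work surface. World frame = base frame: x ahead of the robot, y to its left, z up, the work surface at z = 0. Lengths are in m, angles in degrees, forces in N, time in s.
With the tool pointing down it reaches from about 0.325 to 0.875 m from the base axis. Payload 4.4 kg.
Tool frame: the origin (TCP) lies between the finger pads; the fingertips stand robot.tcp_to_tips ahead of it and the grasp point (between the pads) lies 5 mm behind it (robot.tcp_to_tips is the distance from the TCP to the fingertips, in m); z points along the fingers, y is the line along which they close (so a half turn about z gives the same grasp; the last joint's range is limited). The gripper opens to 85 mm and grips with 20 to 120 N. Pads are 22 mm wide; open, the fingers measure 114 mm over their backs; the gripper's body (76 mm by 85 mm) begins 54 mm behind the grasp point. The pads swing forward as they close: fully open they stand 13 mm farther back than shut.
Start: joints at [-71.878, 11.837, 88.321, -0, 79.842, -8.623], TCP at [0.259, -0.513, 0.245] pointing down, gripper open.
Joint ranges: [-156.59, 156.59], [-49.26, 127.26], [12.9, 141.05], [-63.56, 243.56], [4.71, 150.69], [-161.64, 161.64]. Speed limits (degrees/s): [159.86, 159.86, 180, 180, 180, 180].

### API

Orientations are given as a 3x3 rotation matrix whose columns are the frame's x, y, z axes.
In Python, from station import robot gives the robot as it stands. The module is installed in compiled form; this text tells all that it offers.
- The arm moves only by the tool arm_command, never from a script. Its argument "plan" is text: rows parted by semicolons, each of 7 numbers parted by spaces: the shift along the tool's x, y, z in parts of the range, where 1.0 means 80 cm, then the turn, a rotation vector about the tool's x, y, z in parts of the range, where 1.0 means 2 rad, then the opening, from 0 (shut) to 1 (fully open). A call has 1 to 8 rows; each row is the pose to reach, as a shift and turn from the pose commanded when the call began, along the tool's axes at that moment; what a row does not reach only later rows make up. A row lasts 1/12 s, in which the tool goes at most 41.7 mm and 7.16 degrees, less where a joint would pass 70% of its speed; a pose out of reach is approached as far as the arm can. A shift or turn number past 1, either way, is cut back to 1. A call with a gripper value outside its range is refused whole. The fingers move at their own pace and stop on an object; the grip force is fixed at half the most. Time passes only in rows, so rows that repeat a pose let the fingers close. It gives the time, the measured TCP pose, the force, the opening and the grip force at its end, in the units of the state.
- robot.read_state(): the state, without advancing time (a new reading comes with each control period).
- robot.snapshot(name): name is "side" or "top" or "wrist"; returns (picture, depth): 400x640x3 uint8, red, green, blue; 400x640 float32, m along the optical axis (not along the pixel's ray), 0 where there is no reading.
- robot.camera_params(name): a dict with "intrinsics" (3x3 intrinsics, pixels), "R" (3x3) and "t" (3): a world point X has camera coordinates R X + t. Camera axes: x right, y down, z forward; pixel columns grow to the right and rows downward; lengths in m; the calibration is good to about 2 mm. A picture is of the moment at which its call begins: read the wrist's pose just before it. camera_params takes no time and is no camera call; for the wrist camera it gives the pose at the moment of the call.
- robot.hand_in(): hands the job in; it is judged then, once.
The state is a dict: "time": time; "joint_positions": joint angles; "joint_vel": joint speeds; "joint_torque": joint torques, N m; "ee_pos": TCP position; "eef_rot": TCP orientation; "wrist_force": force on the tool from outside, world axes, zero at the start; "ft_torque": the same for the moment, N m; "grip_width": finger opening in m; "gripper_force": force on a finger pad.
Only numpy, scipy, OpenCV 4.12 (cv2) and the standard library are available. Lean on these libraries where they do the work, as an engineer would, in place of code of your own. Each camera call takes 0.05 s, during which the arm holds its last target. There are 200 camera calls.

## Working session

There is one attempt and no reset: what is moved stays moved. The work goes in short steps, Python scripts to look and compute and a tool call to move; the robot and the scene stay as the last step left them, time stands still between calls to the robot, and variables do not carry over. Pictures are saved under pics/ and viewed, at most 14 in all, crops included, and the job is handed in when it is done.

Besides the shell and the picture viewer there is one more tool, called after "Request:" by a JSON object that holds its "api" and its "payload", one argument or row to a line. arm_command: Moves the arm, as the interface text tells. Its arguments: {"type":"object","properties":{"plan":{"type":"string"}},"required":["plan"]}

```bash
mkdir -p pics; python3 - <<'E'
from station import robot
import cv2,numpy as np
s=robot.read_state();print(s['time'],s['ee_pos'],s['eef_rot'],s['grip_width'],robot.tcp_to_tips)
for n in("top","side"):
    p,d=robot.snapshot(n);np.savez(f'{n}0.npz',p=p,d=d);cv2.imwrite(f'pics/{n}0.png',p[:,:,::-1])
    c=robot.camera_params(n);print(n,c['intrinsics'].tolist(),c['R'].round(3).tolist(),c['t'])
E
```

```text
0.0 [ 0.25853802 -0.51277885  0.24410591] [[ 8.92978922e-01  4.50097878e-01 -7.37920949e-04]
 [ 4.50098363e-01 -8.92976286e-01  2.19452444e-03]
 [ 3.28804886e-04 -2.29180108e-03 -9.99997320e-01]] 0.08561703105034577 0.014
top [[368.0009578385845, 0.0, 325.6480460786237], [0.0, 368.0009578385845, 194.91807166298963], [0.0, 0.0, 1.0]] [[-0.078, -0.997, -0.002], [-0.975, 0.077, -0.208], [0.208, -0.015, -0.978]] [0.10508143 0.46500406 0.89290177]
side [[474.18013772919755, 0.0, 322.67033662177056], [0.0, 474.18013772919755, 204.8575352341169], [0.0, 0.0, 1.0]] [[0.885, -0.466, 0.007], [-0.345, -0.663, -0.664], [0.314, 0.585, -0.748]] [-0.38468243  0.23235932  1.43426035]
```

View pics/top0.png

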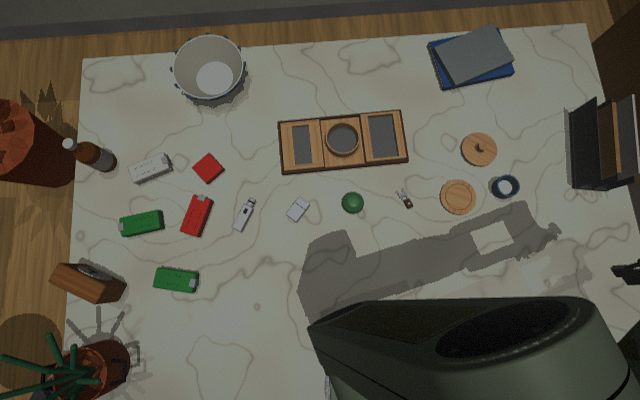

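View pics/side0.png

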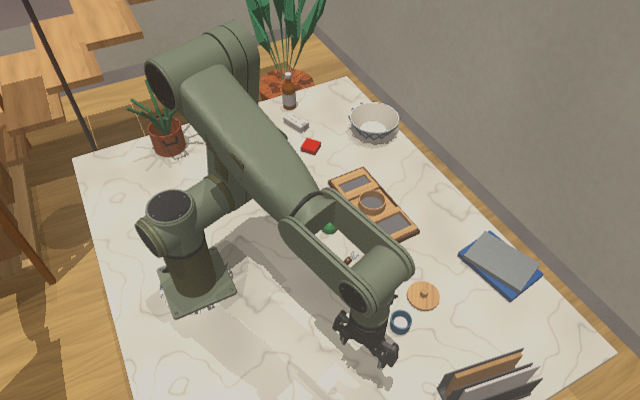

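The top view shows: slot (300,145), cup (342,138), well (384,137), lid (479,149), coaster (458,197), keys (404,198), torch (244,213), lighter (298,209), case (197,215), sewing box (208,168). A green ball at (352,202) and a mug at (504,187) are clutter. The side view shows the same caddy, lid and sewing box, with the arm hiding most of the rest.

```bash
cat > h.py <<'E'
import numpy as np,cv2
from station import robot
def ray(c,uv,z):
    "pixels -> world points on plane z"
    uv=np.atleast_2d(np.asarray(uv,float));R,t,K=c['R'],c['t'],c['intrinsics']
    d=(np.linalg.inv(K)@np.c_[uv,np.ones(len(uv))].T).T@R; o=-R.T@t
    return o+d*((z-o[2])/d[:,2])[:,None]
def blob(mask,box):
    "largest contour inside box x0,y0,x1,y1"
    m=np.zeros_like(mask);x0,y0,x1,y1=box;m[y0:y1,x0:x1]=mask[y0:y1,x0:x1]
    cs=cv2.findContours(m,cv2.RETR_EXTERNAL,cv2.CHAIN_APPROX_NONE)[0]
    return max(cs,key=cv2.contourArea)[:,0,:].astype(float)
def rect(c,ct,z):
    "min-area rectangle in mm of a contour cast on z: centre, sides, long-axis angle deg"
    P=ray(c,ct,z)[:,:2]*1000
    (x,y),(w,h),a=cv2.minAreaRect(P.astype(np.float32))
    if w<h:w,h,a=h,w,a+90
    return np.round([x,y,w,h,(a+90)%180-90],1)
def grab(name,tag):
    c=robot.camera_params(name);p,d=robot.snapshot(name)
    np.savez(f'{tag}.npz',p=p,d=d,**c);cv2.imwrite(f'pics/{tag}.png',p[:,:,::-1]);return c,p,d
E
python3 - <<'E'
from h import *
p=np.load('top0.npz')['p'];c=robot.camera_params('top')
hsv=cv2.cvtColor(p,cv2.COLOR_RGB2HSV);H,S,V=[hsv[...,i].astype(int) for i in range(3)]
red=(((H<6)|(H>172))&(S>180)&(V>70)).astype(np.uint8)
print('case',rect(c,blob(red,(175,185,220,245)),.026)); print('sew',rect(c,blob(red,(185,145,230,190)),.02))
wood=((H>4)&(H<22)&(S>80)).astype(np.uint8)
print('caddy',rect(c,blob(wood,(265,95,420,185)),.016))
print('lid',rect(c,blob(wood,(455,128,502,172)),.011),'coaster',rect(c,blob(wood,(435,176,480,218)),.006))
grey=((S<60)&(V>60)&(V<130)).astype(np.uint8)
print('slot',rect(c,blob(grey,(285,118,318,170)),.012),'well',rect(c,blob(grey,(362,108,404,164)),.012))
print('cup',rect(c,blob(grey,(322,115,362,162)),.012))
a=cv2.resize(p[105:240,180:310],None,fx=4,fy=4,interpolation=3); b=cv2.resize(p[105:240,385:510],None,fx=4,fy=4,interpolation=3)
out=cv2.resize(np.hstack([a,b]),None,fx=.78,fy=.78);out=cv2.convertScaleAbs(out,alpha=1.6);print(out.shape);cv2.imwrite('pics/crop0.png',out[:,:,::-1])
for n,u in dict(torch=(244,213),lighter=(298,209),keys=(404,198),ball=(352,202),mug=(504,187),slot=(301,145),cup=(342,138),well=(384,137)).items(): print(n,ray(c,u,.015)[0].round(3))
E
```

```text
case [450.6 409.6  98.4  47.5 -21.7]
sew [578.2 378.2  59.2  58.4 -50.9]
caddy [625.1  11.  343.8 153.4 -88.6]
lid [ 575.3 -360.7   94.7   92.    85.5] coaster [ 447.9 -283.8   94.4   92.9   85.5]
slot [625.6 122.5 107.9  44.8   1.5] well [ 632.3 -100.2  118.7   65.7    1.3]
cup [633.3  11.8  74.3  69.8  85.5]
(421, 796, 3)
torch [0.448 0.285 0.015]
lighter [0.447 0.143 0.015]
keys [ 0.454 -0.139  0.015]
ball [ 0.454 -0.     0.015]
mug [ 0.463 -0.408  0.015]
slot [0.623 0.124 0.015]
cup [0.635 0.01  0.015]
well [ 0.628 -0.105  0.015]
```

View pics/crop0.png

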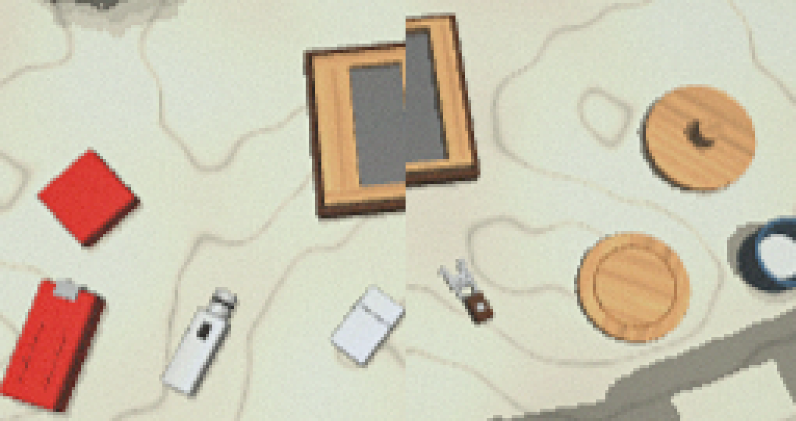

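The crop shows the latch of the case pointing up-left (world +x, slightly +y). The torch nozzle points up and right, the fob is the lower-right end of the keys, and the lid has its knob at about (699,132). The caddy sizes match (344 x 153, yaw about 1.4°), and the lid, case and sewing box sizes are right too. I'll go over the keys first.

```bash
cat > go.py <<'E'
import sys
from h import *
from scipy.spatial.transform import Rotation as Ro
def delta(x,y,z,yaw):
    "tool-frame shift (cm) and turn (rad) from the present pose to TCP x,y,z (m), tool down, tool x at yaw deg (mod 180)"
    s=robot.read_state();R=s['eef_rot'];cur=np.degrees(np.arctan2(R[1,0],R[0,0]))
    yaw=cur+((yaw-cur+90)%180-90)
    T=Ro.from_euler('z',yaw,degrees=True).as_matrix()@np.diag([1,-1,-1.])
    sh=R.T@(np.array([x,y,z])-s['ee_pos'])*100
    rv=Ro.from_matrix(R.T@T).as_rotvec()
    print('t',s['time'].__round__(2),'yaw',cur.round(1),'->',round(yaw,1),'shift',sh.round(2),'turn',rv.round(3),'rows',(max(np.linalg.norm(sh)/4.17,np.degrees(np.linalg.norm(rv))/7.16)).round(1),'j6',np.round(s['joint_positions'][5],1))
if __name__=='__main__': delta(*map(float,sys.argv[1:]))
E
python3 go.py .44 -.14 .2 30
```

```text
t 0.1 yaw 26.7 -> 30.0 shift [ 32.98 -25.12   4.49] turn [-0.002 -0.    -0.057] rows 10.0 j6 -8.6
```

The rows are not in the units I measure in: shifts go in shares of 80 cm and turns go in shares of 2 rad. I convert before sending: 33 cm is 0.4125, -25.1 cm is -0.3138, -0.057 rad is -0.0285.

Request:
{"api": "arm_command", "payload": {
  "plan": "0.4125 -0.3138 0.0563 0 0 -0.0285 1;0.4125 -0.3138 0.0563 0 0 -0.0285 1;0.4125 -0.3138 0.0563 0 0 -0.0285 1;0.4125 -0.3138 0.0563 0 0 -0.0285 1;0.4125 -0.3138 0.0563 0 0 -0.0285 1;0.4125 -0.3138 0.0563 0 0 -0.0285 1;0.4125 -0.3138 0.0563 0 0 -0.0285 1;0.4125 -0.3138 0.0563 0 0 -0.0285 1"
}}

```text
time: 0.77
ee_pos: [0.4042, -0.2135, 0.2088]
eef_rot: [[0.866, 0.5, -0.0], [0.5, -0.866, 0.0], [-0.0, -0.0, -1.0]]
wrist_force: [1.9, -0.7, -0.1]
grip_width: 0.0854
gripper_force: 0.0
```

```bash
python3 go.py .44 -.14 .2 30
```

```text
t 0.77 yaw 30.0 -> 30.0 shift [ 6.78 -4.58  0.89] turn [-0.  0. -0.] rows 2.0 j6 21.3
```

Scaled: 6.8 cm is 0.085, -4.6 cm is -0.0575.

Request:
{"api": "arm_command", "payload": {
  "plan": "0.085 -0.0575 0.0113 0 0 0 1;0.085 -0.0575 0.0113 0 0 0 1;0.085 -0.0575 0.0113 0 0 0 1;0.085 -0.0575 0.0113 0 0 0 1"
}}

```text
time: 1.1
ee_pos: [0.4399, -0.1395, 0.1996]
eef_rot: [[0.863, 0.505, -0.002], [0.505, -0.863, 0.001], [-0.001, -0.001, -1.0]]
wrist_force: [-0.1, -0.5, 0.2]
grip_width: 0.0854
gripper_force: 0.0
```

```bash
python3 - <<'E'
from h import *
print(robot.read_state()['ee_pos'])
c,p,d=grab('wrist','w1');print(c['intrinsics'][0,0],(-c['R'].T@c['t']).round(3),c['R'].round(2).tolist())
E
```

```text
[ 0.43991506 -0.13946079  0.19957688]
324.7788472196053 [ 0.505 -0.102  0.327] [[0.51, -0.86, -0.0], [-0.82, -0.48, 0.29], [-0.25, -0.15, -0.96]]
```

View pics/w1.png

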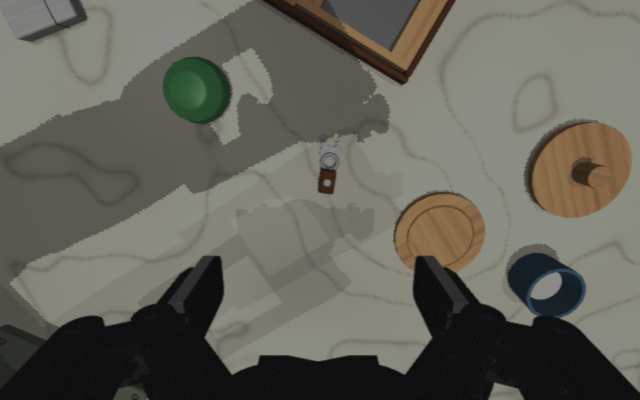

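The wrist view shows the fob at (327,181), the ring at (329,159) and the key tips near (335,140). The coaster is at (440,232), the lid at (580,170) and the mug at (546,285).

```bash
python3 - <<'E'
from h import *
f=np.load('w1.npz');p=f['p'];c={k:f[k] for k in('R','t','intrinsics')}
hsv=cv2.cvtColor(p,cv2.COLOR_RGB2HSV);H,S,V=[hsv[...,i].astype(int) for i in range(3)]
fob=((S>90)&(V<120)&(H<20)).astype(np.uint8)
ct=blob(fob,(310,162,345,200));print('fob px',ct.mean(0),rect(c,ct,.014))
r=ray(c,(329.5,159),.003)[0];print('ring',r.round(4))
wood=((H>4)&(H<25)&(S>80)).astype(np.uint8)
print('lid',rect(c,blob(wood,(520,110,640,225)),.011),'coaster',rect(c,blob(wood,(385,185,495,280)),.007))
t=np.load('top0.npz');ct2=robot.camera_params('top')
hs=cv2.cvtColor(t['p'],cv2.COLOR_RGB2HSV).astype(int)
m=((hs[...,1]>90)&(hs[...,2]<110)&(hs[...,0]<20)).astype(np.uint8)
print('fob top',rect(ct2,blob(m,(395,190,418,212)),.014),'ring',ray(ct2,(404,195),.003))
E
python3 - <<'E'
import cv2
p=cv2.imread('pics/w1.png')[125:205,290:370];cv2.imwrite('pics/c1.png',cv2.resize(cv2.convertScaleAbs(p,alpha=1.5),None,fx=7,fy=7,interpolation=2))
E
```

```text
fob px [326.44776119 181.17910448] [ 442.4 -147.5   23.1   14.4   21.9]
ring [ 0.4615 -0.1399  0.003 ]
lid [ 576.6 -357.9  100.1   95.3  -71.5] coaster [ 452.8 -281.2   95.3   89.8  -62.9]
fob top [ 440.  -148.3   20.1   14.9   23.9] ring [[ 0.46478492 -0.1423212   0.003     ]]
```

View pics/c1.png

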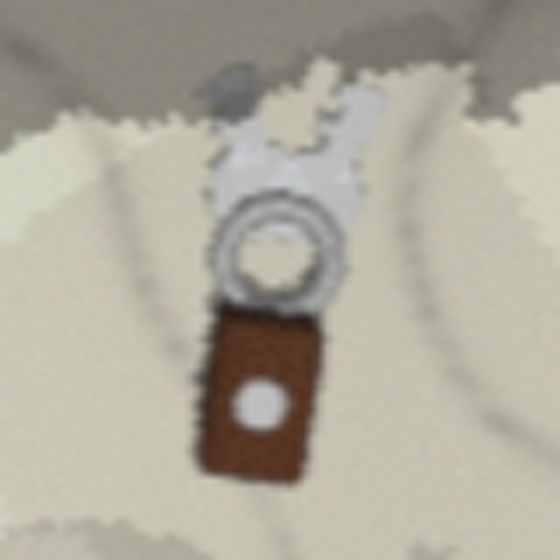

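The fob is at (442,-148) mm with its ring along yaw about 22.5°, and both views agree. Its size of 23x14.5 matches, so I'll grasp it.

```bash
python3 go.py .442 -.148 .018 22.5
```

```text
t 1.15 yaw 30.2 -> 22.5 shift [-0.13  0.72 18.19] turn [-0.     0.001  0.134] rows 4.4 j6 31.3
```

Scaled: 18.2 cm is 0.2275, 16 cm is 0.2, 0.134 rad is 0.067.

Request:
{"api": "arm_command", "payload": {
  "plan": "-0.0013 0.0088 0.05 0 0 0.067 0.55;-0.0013 0.0088 0.1 0 0 0.067 0.55;-0.0013 0.0088 0.15 0 0 0.067 0.55;-0.0013 0.0088 0.2 0 0 0.067 0.55;-0.0013 0.0088 0.2275 0 0 0.067 0.55;-0.0013 0.0088 0.2275 0 0 0.067 0.55;-0.0013 0.0088 0.2275 0 0 0.067 0.2;-0.0013 0.0088 0.2275 0 0 0.067 0"
}}

```text
time: 1.82
ee_pos: [0.4433, -0.15, 0.0197]
eef_rot: [[0.926, 0.378, 0.002], [0.378, -0.926, -0.001], [0.001, 0.002, -1.0]]
wrist_force: [1.2, 0.0, -0.2]
grip_width: 0.0236
gripper_force: 0.0
```

Scaled: -14 cm is -0.175, -10 cm is -0.125.

Request:
{"api": "arm_command", "payload": {
  "plan": "0 0 0 0 0 0 0;0 0 0 0 0 0 0;0 0 0 0 0 0 0;0 0 0 0 0 0 0;0 0 -0.0375 0 0 0 0;0 0 -0.075 0 0 0 0;0 0 -0.125 0 0 0 0;0 0 -0.175 0 0 0 0"
}}

```text
time: 2.48
ee_pos: [0.4416, -0.1476, 0.1596]
eef_rot: [[0.925, 0.38, -0.001], [0.38, -0.925, 0.001], [-0.001, -0.001, -1.0]]
wrist_force: [1.4, -0.0, -0.2]
grip_width: 0.014
gripper_force: 59.6
```

```bash
python3 go.py .605 .01 .17 22.5
```

```text
t 2.48 yaw 22.4 -> 22.5 shift [21.11 -8.36 -1.05] turn [-0.001  0.001 -0.003] rows 5.4 j6 38.5
```

Scaled: 21.1 cm is 0.2638, -8.4 cm is -0.105.

Request:
{"api": "arm_command", "payload": {
  "plan": "0.2638 -0.105 -0.0125 0 0 0 0;0.2638 -0.105 -0.0125 0 0 0 0;0.2638 -0.105 -0.0125 0 0 0 0;0.2638 -0.105 -0.0125 0 0 0 0;0.2638 -0.105 -0.0125 0 0 0 0;0.2638 -0.105 -0.0125 0 0 0 0;0.2638 -0.105 -0.0125 0 0 0 0;0.2638 -0.105 -0.0125 0 0 0 0"
}}

```text
time: 3.15
ee_pos: [0.606, 0.0106, 0.1685]
eef_rot: [[0.924, 0.382, 0.0], [0.382, -0.924, -0.0], [-0.0, 0.0, -1.0]]
wrist_force: [-0.7, -0.6, -0.4]
grip_width: 0.0139
gripper_force: 59.6
```

```bash
python3 - <<'E'
from h import *
c,p,d=grab('wrist','w2');print(robot.read_state()['ee_pos'])
E
```

```text
[0.60515488 0.00974873 0.16824913]
```

View pics/w2.png

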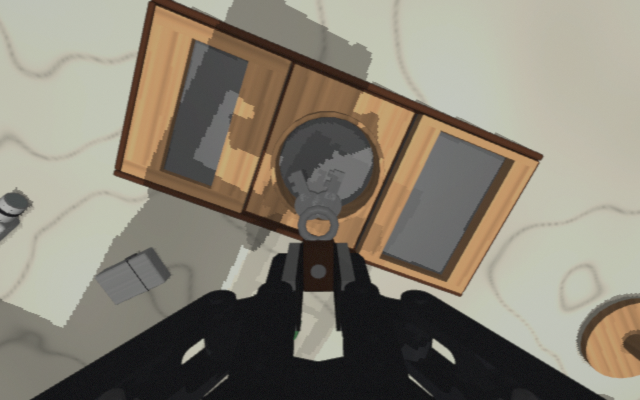

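The keys are held by the fob, which shows at (318,270) with the ring ahead of it. Cup rim centre is near (328,165). The caddy corners are at about (152,1), (542,156), (462,294) and (116,172).

```bash
python3 - <<'E'
from h import *
f=np.load('w2.npz');p=f['p'];c={k:f[k] for k in('R','t','intrinsics')}
C=ray(c,[(152,1),(542,156),(462,294),(116,172)],.018)*1000
print(C.round(0).tolist(),C.mean(0).round(1),'sides',[np.linalg.norm(C[i]-C[i-1]).round(0) for i in range(4)])
e=C[0]-C[1]+C[3]-C[2];print('yaw of y axis -90:',np.degrees(np.arctan2(-e[0],e[1])))
# divider midpoint
D=ray(c,[(291,62),(245,213),(418,112),(358,247)],.02)*1000;print(D.round(0)[:,:2].tolist(),D.mean(0).round(1))
# cup: inner rim as circle of rim-plane points picked by hand: left,right,top
P=ray(c,[(275,160),(383,165),(330,111)],.042)*1000
A=np.c_[2*P[:,:2],np.ones(3)];s=np.linalg.solve(A,(P[:,:2]**2).sum(1));print('cup',s[:2].round(1),'r',np.sqrt(s[2]+s[0]**2+s[1]**2).round(1))
c2=robot.camera_params('top')
for n,q,z in(('slot',[(292,125),(314,125)],.02),): pass
E
```

```text
[[693.0, 182.0, 18.0], [707.0, -156.0, 18.0], [561.0, -161.0, 18.0], [552.0, 179.0, 18.0]] [628.4  11.1  18. ] sides [np.float64(141.0), np.float64(339.0), np.float64(145.0), np.float64(340.0)]
yaw of y axis -90: 1.8656741797732583
[[694.0, 70.0], [560.0, 63.0], [698.0, -40.0], [569.0, -45.0]] [630.2  11.9  20. ]
cup [631.7  12. ] r 42.9
```

```bash
python3 - <<'E'
from h import *
f=np.load('w2.npz');p=f['p'];q=np.load('top0.npz')['p']
a=cv2.resize(p[100:230,260:400],None,fx=4,fy=4,interpolation=2)
b=cv2.resize(q[98:180,270:415],None,fx=4,fy=4,interpolation=2)
print(a.shape,b.shape)
h=max(a.shape[0],b.shape[0]);o=np.zeros((h,a.shape[1]+b.shape[1],3),np.uint8);o[:a.shape[0],:a.shape[1]]=a;o[:b.shape[0],a.shape[1]:]=b
o=cv2.resize(cv2.convertScaleAbs(o,alpha=1.6),None,fx=.69,fy=.69);print(o.shape);cv2.imwrite('pics/c2.png',o[:,:,::-1])
E
```

```text
(520, 560, 3) (328, 580, 3)
(359, 787, 3)
```

View pics/c2.png

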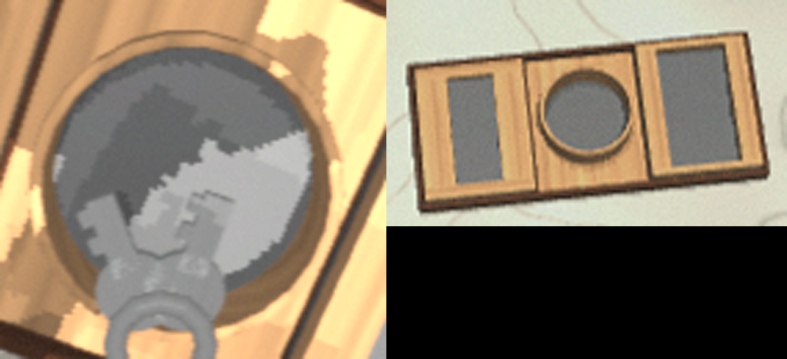

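The left crop shows the cup rim as a full circle apart from the part hidden by the keys. The right crop shows slot, cup and well in a row. I'll use depth to pin the cup rim and the bays.

```bash
cat >> h.py <<'E'
def cloud(c,d):
    v,u=np.indices(d.shape);X=np.stack([u,v,np.ones_like(u)],-1).reshape(-1,3)@np.linalg.inv(c['intrinsics']).T*d.reshape(-1,1)
    W=((X-c['t'])@c['R']).reshape(*d.shape,3);W[d<=0]=np.nan;return W*1000
E
python3 - <<'E'
from h import *
f=np.load('w2.npz');t=np.load('top0.npz')
for n,c,d in(('w',{k:f[k] for k in('R','t','intrinsics')},f['d']),('top',robot.camera_params('top'),t['d'])):
    W=cloud(c,d);x,y,z=W[...,0],W[...,1],W[...,2]
    m=(abs(x-629)<55)&(abs(y-11)<55)&(z>38)&(z<46);P=W[m][:,:2].astype(np.float32)
    print(n,'rim',m.sum(),cv2.minEnclosingCircle(P),P.min(0),P.max(0),np.median(z[m]))
    near=(x>535)&(x<720)&(abs(y-11)<190)
    m=near&(z>13)&(z<30);r=cv2.minAreaRect(W[m][:,:2].astype(np.float32));print(' caddy',r)
    for nm,yy,hz in(('slot',122,16),('well',-100,16)):
        m=(abs(x-628)<68)&(abs(y-yy)<45)&(z>7)&(z<hz);Q=W[m][:,:2].astype(np.float32);print(' ',nm,m.sum(),cv2.minAreaRect(Q),np.median(z[m]))
    m=(abs(x-500)<30)&(abs(y-11)<60);print(' table z',np.nanmedian(z[m]))
E
```

```text
w rim 1635 ((628.0276489257812, 12.298516273498535), 46.01311492919922) [582.98987  -33.150593] [673.64935  58.03899] 40.58133149227601
 caddy ((627.917236328125, 12.180923461914062), (152.19114685058594, 346.6138000488281), 1.519986629486084)
  slot 7668 ((629.9847412109375, 126.74749755859375), (80.34416198730469, 131.9835662841797), 89.95635986328125) 10.876550262363544
  well 9509 ((630.7072143554688, -101.18151092529297), (124.75823974609375, 66.9870376586914), 1.2776442766189575) 10.88595302343034
 table z -1.0482656603140421
top rim 168 ((628.0444946289062, 11.414432525634766), 46.0825080871582) [582.343   -34.11668] [673.5164   57.38251] 41.48299529380033
 caddy ((627.9757080078125, 11.4285888671875), (153.63900756835938, 346.5283508300781), 1.4367531538009644)
  slot 648 ((633.3878784179688, 122.16943359375), (125.1967544555664, 87.42572021484375), 0.09528764337301254) 12.035431840631535
  well 1049 ((627.1910400390625, -96.64561462402344), (134.93289184570312, 81.4764404296875), 1.2253884077072144) 12.102896971840357
 table z 0.07168462749008161
```

Depth gives a consistent fit: cup at (628,12) with radius 46, and caddy 152x346 at yaw 1.45°. That puts the slot at (625,123) and the well at (631,-99). Now I'll lower the keys.

```bash
python3 go.py .620 .0085 .031 22.5
```

```text
t 3.2 yaw 22.4 -> 22.5 shift [ 1.34  0.68 13.72] turn [ 0.     0.001 -0.002] rows 3.3 j6 60.4
```

Scaled: 13.7 cm is 0.1713, 12.5 cm is 0.1563.

Request:
{"api": "arm_command", "payload": {
  "plan": "0.0163 0.0088 0 0 0 0 0;0.0163 0.0088 0.05 0 0 0 0;0.0163 0.0088 0.1 0 0 0 0;0.0163 0.0088 0.1375 0 0 0 0;0.0163 0.0088 0.1563 0 0 0 0;0.0163 0.0088 0.1713 0 0 0 0;0.0163 0.0088 0.1713 0 0 0 0;0.0163 0.0088 0.1713 0 0 0 0"
}}

```text
time: 3.87
ee_pos: [0.6202, 0.0067, 0.0323]
eef_rot: [[0.926, 0.378, 0.001], [0.378, -0.926, -0.0], [0.001, 0.001, -1.0]]
wrist_force: [0.4, 0.1, -1.3]
grip_width: 0.0138
gripper_force: 62.7
```

Scaled: -14 cm is -0.175, -11 cm is -0.1375.

Request:
{"api": "arm_command", "payload": {
  "plan": "0 0 0 0 0 0 0.32;0 0 0 0 0 0 0.32;0 0 0 0 0 0 0.32;0 0 0 0 0 0 0.32;0 0 -0.0375 0 0 0 0.32;0 0 -0.0875 0 0 0 0.32;0 0 -0.1375 0 0 0 0.32;0 0 -0.175 0 0 0 0.32"
}}

```text
time: 4.53
ee_pos: [0.6215, 0.0079, 0.1747]
eef_rot: [[0.925, 0.38, 0.003], [0.38, -0.925, -0.0], [0.003, 0.002, -1.0]]
wrist_force: [0.5, -0.4, -0.5]
grip_width: 0.0275
gripper_force: 0.0
```

```bash
python3 - <<'E'
from h import *
c,p,d=grab('wrist','w3')
W=cloud(c,d);r=np.hypot(W[...,0]-628,W[...,1]-11.8);m=(r<38)&(W[...,2]>14)&(W[...,2]<32)
hsv=cv2.cvtColor(p,cv2.COLOR_RGB2HSV)
b=(hsv[...,1]>90)&(hsv[...,0]<20)
for n,k in(('all',m),('fob',m&b)):
    P=W[k];print(n,k.sum(),P.min(0).round(),P.max(0).round(),np.median(P,axis=0).round(1),cv2.minAreaRect(P[:,:2].astype(np.float32)))
cv2.imwrite('pics/w3.png',p[:,:,::-1])
E
python3 go.py .555 -.35 .2 22.5
```

```text
all 865 [606.  -4.  14.] [664.  35.  27.] [629.1  10.5  23.1] ((634.0527954101562, 13.857475280761719), (56.3297233581543, 24.614648818969727), 22.279508590698242)
fob 346 [607.  -4.  20.] [632.  17.  27.] [621.1   6.9  24.7] ((619.2597045898438, 6.813945770263672), (23.611534118652344, 14.296603202819824), 22.81525993347168)
t 4.58 yaw 22.4 -> 22.5 shift [-20.1   30.39  -1.84] turn [ 0.008 -0.013 -0.003] rows 8.7 j6 60.4
```

View pics/w3.png

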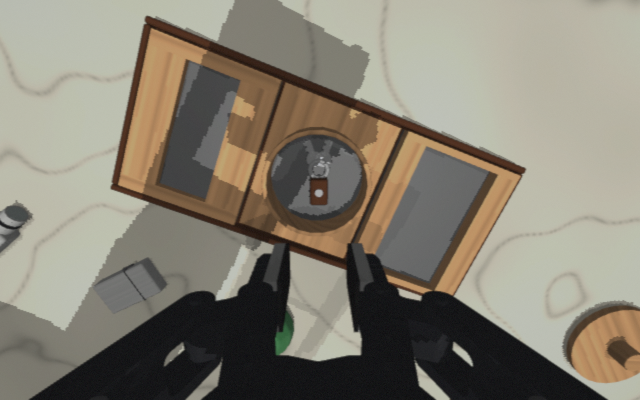

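The keys lie flat in the cup: fob at (319,190), 56x25 outline, top at 25 mm, and the centre about 6 mm off the axis. The lid is next; I'll measure it from the depth images I already have.

```bash
cat > obj.py <<'E'
from h import *
t=np.load('top0.npz');c=robot.camera_params('top');W=cloud(c,t['d']);p=t['p']
f=np.load('w1.npz');cw={k:f[k] for k in('R','t','intrinsics')};Ww=cloud(cw,f['d'])
def sel(W,cx,cy,r,z0,z1): 
    m=(np.hypot(W[...,0]-cx,W[...,1]-cy)<r)&(W[...,2]>z0)&(W[...,2]<z1);return W[m]
for n,w in(('top',W),('w1',Ww)):
    for z in((8,18),(26,40)):
        P=sel(w,576,-360,60,*z)
        if len(P):print(n,'lid',z,len(P),cv2.minEnclosingCircle(P[:,:2].astype(np.float32)),np.median(P,axis=0).round(1))
for n,x,y,r,z in(('torch',448,285,60,(13,30)),('nozzle+slab',448,285,60,(7,30)),('lighter',447,143,45,(9,30)),('case',450,410,65,(22,45)),('coaster',450,-283,60,(4,14)),('mug',463,-408,40,(40,150)),('ball',454,0,40,(15,80)),('sew',578,378,55,(15,40))):
    P=sel(W,x,y,r,*z);print(n,len(P),[np.round(a,1) for a in cv2.minAreaRect(P[:,:2].astype(np.float32))],'zmax',P[:,2].max().round(),np.median(P[:,2]).round(1))
E
python3 obj.py
```

```text
top lid (8, 18) 869 ((577.709228515625, -360.275390625), 49.11839294433594) [ 574.3 -357.4   12.9]
top lid (26, 40) 58 ((576.6585083007812, -360.5327453613281), 11.696106910705566) [ 576.1 -358.7   34.5]
w1 lid (8, 18) 6739 ((576.9873046875, -359.64727783203125), 48.75107192993164) [ 577.3 -353.6   11.8]
w1 lid (26, 40) 552 ((576.5377197265625, -358.8265075683594), 11.555875778198242) [ 576.4 -356.2   33.3]
torch 352 [array([447.2, 285.1]), array([28.9, 92.1]), np.float64(59.8)] zmax 26.0 19.6
nozzle+slab 370 [array([447.2, 285.1]), array([28.9, 92.1]), np.float64(59.8)] zmax 26.0 19.5
lighter 312 [array([449.3, 145.9]), array([37.2, 59.3]), np.float64(48.0)] zmax 21.0 15.8
case 785 [array([452.6, 408.3]), array([ 50.7, 104.7]), np.float64(68.9)] zmax 38.0 31.8
coaster 993 [array([ 449.9, -283.4]), array([94.3, 94.6]), np.float64(42.4)] zmax 13.0 8.4
mug 48 [array([ 462.2, -405.6]), array([54.7, 57.4]), np.float64(13.8)] zmax 45.0 40.7
ball 365 [array([453.4,  -1.3]), array([55.8, 52.5]), np.float64(83.5)] zmax 39.0 30.1
sew 532 [array([578.5, 378.5]), array([64.1, 62.2]), np.float64(39.1)] zmax 28.0 23.7
```

```bash
python3 go.py .5765 -.3595 .15 10
```

```text
t 4.58 yaw 22.4 -> 10.0 shift [-18.54  32.05   3.2 ] turn [ 0.006 -0.014  0.216] rows 8.9 j6 60.4
```

Scaled: 32 cm is 0.4, -18.5 cm is -0.2313, 0.216 rad is 0.108.

Request:
{"api": "arm_command", "payload": {
  "plan": "-0.2313 0.4 0.0375 0 0 0.108 0.6;-0.2313 0.4 0.0375 0 0 0.108 0.6;-0.2313 0.4 0.0375 0 0 0.108 0.6;-0.2313 0.4 0.0375 0 0 0.108 0.6;-0.2313 0.4 0.0375 0 0 0.108 0.6;-0.2313 0.4 0.0375 0 0 0.108 0.6;-0.2313 0.4 0.0375 0 0 0.108 0.6;-0.2313 0.4 0.0375 0 0 0.108 0.6"
}}

```text
time: 5.25
ee_pos: [0.5753, -0.323, 0.1439]
eef_rot: [[0.985, 0.173, -0.0], [0.173, -0.985, 0.0], [-0.0, -0.0, -1.0]]
wrist_force: [0.7, -0.0, 0.5]
grip_width: 0.051
gripper_force: 0.0
```

Request:
{"api": "arm_command", "payload": {
  "plan": "0 0 0 0 0 0 0.6;0 0 0 0 0 0 0.6"
}}

```text
time: 5.42
ee_pos: [0.5749, -0.3238, 0.1436]
eef_rot: [[0.986, 0.168, -0.0], [0.168, -0.986, 0.0], [-0.0, -0.001, -1.0]]
wrist_force: [0.6, -0.3, 0.2]
grip_width: 0.0514
gripper_force: 0.0
```

```bash
python3 go.py .5765 -.3595 .031 10
```

```text
t 5.42 yaw 9.7 -> 10.0 shift [-0.44  3.55 11.26] turn [-0.001  0.    -0.005] rows 2.8 j6 43.4
```

Scaled: 11.3 cm is 0.1413, 8 cm is 0.1.

Request:
{"api": "arm_command", "payload": {
  "plan": "-0.005 0.045 0 0 0 0 0.6;-0.005 0.045 0.05 0 0 0 0.6;-0.005 0.045 0.1 0 0 0 0.6;-0.005 0.045 0.1413 0 0 0 0.6;-0.005 0.045 0.1413 0 0 0 0.6;-0.005 0.045 0.1413 0 0 0 0.6;-0.005 0.045 0.1413 0 0 0 0;-0.005 0.045 0.1413 0 0 0 0"
}}

```text
time: 6.08
ee_pos: [0.579, -0.3567, 0.0324]
eef_rot: [[0.985, 0.174, 0.001], [0.174, -0.985, -0.001], [0.001, 0.001, -1.0]]
wrist_force: [0.3, -0.5, 1.4]
grip_width: 0.0281
gripper_force: 1.2
```

Request:
{"api": "arm_command", "payload": {
  "plan": "0 0 0 0 0 0 0;0 0 0 0 0 0 0;0 0 0 0 0 0 0;0 0 0 0 0 0 0;0 0 -0.0375 0 0 0 0;0 0 -0.075 0 0 0 0;0 0 -0.1125 0 0 0 0;0 0 -0.1125 0 0 0 0"
}}

```text
time: 6.75
ee_pos: [0.5818, -0.3605, 0.1292]
eef_rot: [[0.985, 0.173, 0.01], [0.173, -0.985, -0.009], [0.008, 0.01, -1.0]]
wrist_force: [0.8, -0.4, 0.8]
grip_width: 0.0194
gripper_force: 58.8
```

```bash
python3 go.py .628 .0118 .12 10
```

```text
t 6.75 yaw 10.0 -> 10.0 shift [ 10.98 -35.88   0.64] turn [ 0.01  -0.008 -0.001] rows 9.0 j6 41.0
```

Scaled: -35.9 cm is -0.4488, 11 cm is 0.1375.

Request:
{"api": "arm_command", "payload": {
  "plan": "0.1375 -0.4488 0 0 0 0 0;0.1375 -0.4488 0 0 0 0 0;0.1375 -0.4488 0 0 0 0 0;0.1375 -0.4488 0 0 0 0 0;0.1375 -0.4488 0 0 0 0 0;0.1375 -0.4488 0 0 0 0 0;0.1375 -0.4488 0 0 0 0 0;0.1375 -0.4488 0 0 0 0 0"
}}

```text
time: 7.42
ee_pos: [0.6186, -0.0248, 0.1207]
eef_rot: [[0.985, 0.173, -0.001], [0.173, -0.985, -0.0], [-0.001, -0.0, -1.0]]
wrist_force: [0.4, -0.2, -0.0]
grip_width: 0.0192
gripper_force: 58.9
```

Scaled: -4 cm is -0.05, 1 cm is 0.0125.

Request:
{"api": "arm_command", "payload": {
  "plan": "0.0125 -0.05 0 0 0 0 0;0.0125 -0.05 0 0 0 0 0;0.0125 -0.05 0 0 0 0 0;0.0125 -0.05 0 0 0 0 0"
}}

```text
time: 7.75
ee_pos: [0.6218, 0.0144, 0.1207]
eef_rot: [[0.985, 0.174, -0.001], [0.174, -0.985, -0.001], [-0.001, 0.001, -1.0]]
wrist_force: [-0.4, -0.3, -0.5]
grip_width: 0.0197
gripper_force: 59.0
```

```bash
python3 go.py .628 .0118 .12 10; python3 - <<'E'
from h import *
s=robot.read_state();T=s['ee_pos'];print(T.round(4))
c,p,d=grab('wrist','w4');W=cloud(c,d);P0=T*1000
hs=cv2.cvtColor(p,cv2.COLOR_RGB2HSV)
wood=(hs[...,0]>4)&(hs[...,0]<25)&(hs[...,1]>80)
m=wood&(np.hypot(W[...,0]-P0[0],W[...,1]-P0[1])<62)&(W[...,2]>P0[2]-28)&(W[...,2]<P0[2]-10)
P=W[m];print(len(P),P.min(0).round(),P.max(0).round(),np.median(P,axis=0).round(1))
# least-squares tilt & boundary circle through the front edge
A=np.c_[P[:,:2],np.ones(len(P))];print('plane slope',np.linalg.lstsq(A,P[:,2],rcond=None)[0].round(3))
h=cv2.convexHull(P[:,:2].astype(np.float32))[:,0];print(h.round().tolist())
E
```

```text
t 7.75 yaw 10.0 -> 10.0 shift [0.57 0.37 0.07] turn [0.001 0.001 0.   ] rows 0.2 j6 73.4
[0.6218 0.0144 0.1207]
17385 [571. -34.  93.] [668.  62. 111.] [636.   16.3  99.6]
plane slope [-8.00000e-03 -1.00000e-03  1.04461e+02]
[[668.0, 17.0], [667.0, 21.0], [666.0, 25.0], [665.0, 29.0], [664.0, 31.0], [661.0, 38.0], [661.0, 38.0], [659.0, 42.0], [658.0, 43.0], [654.0, 47.0], [654.0, 48.0], [648.0, 52.0], [646.0, 54.0], [645.0, 55.0], [642.0, 56.0], [636.0, 59.0], [633.0, 60.0], [627.0, 62.0], [626.0, 62.0], [623.0, 62.0], [615.0, 62.0], [612.0, 62.0], [605.0, 60.0], [601.0, 59.0], [596.0, 56.0], [593.0, 54.0], [592.0, 54.0], [590.0, 52.0], [573.0, 23.0], [573.0, 23.0], [572.0, 22.0], [572.0, 20.0], [571.0, 16.0], [571.0, 12.0], [572.0, 7.0], [574.0, -3.0], [575.0, -5.0], [578.0, -9.0], [605.0, -31.0], [607.0, -32.0], [620.0, -34.0], [629.0, -32.0], [632.0, -32.0], [634.0, -31.0], [635.0, -31.0], [641.0, -28.0], [643.0, -27.0], [650.0, -22.0], [651.0, -22.0], [654.0, -18.0], [657.0, -15.0], [658.0, -14.0], [663.0, -6.0], [664.0, -4.0], [664.0, -4.0], [665.0, 1.0], [667.0, 6.0], [667.0, 8.0], [667.0, 13.0]]
```

View pics/w4.png

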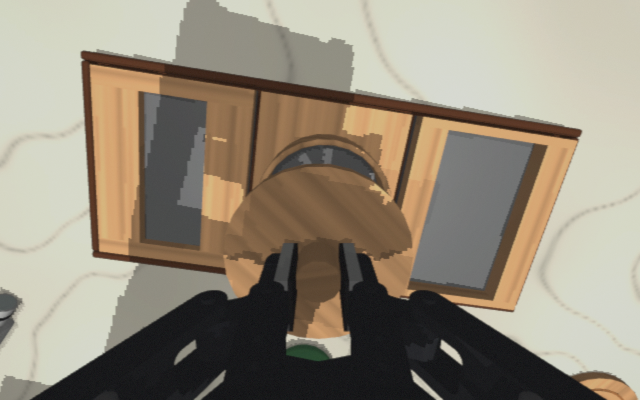

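The lid is held level with its disc centre at about (619.5,14) mm. It shows at (320,250) above the cup opening at (330,160). I need to shift it +8.5 in x and -2 in y, then lower it about 50 mm.

Scaled: 5 cm is 0.0625, 4.7 cm is 0.0588.

Request:
{"api": "arm_command", "payload": {
  "plan": "0.01 0.005 0 0 0 0 0;0.01 0.005 0.0125 0 0 0 0;0.01 0.005 0.0313 0 0 0 0;0.01 0.005 0.0438 0 0 0 0;0.01 0.005 0.0525 0 0 0 0;0.01 0.005 0.0588 0 0 0 0;0.01 0.005 0.0625 0 0 0 0;0.01 0.005 0.0625 0 0 0 0"
}}

```text
time: 8.47
ee_pos: [0.6306, 0.0118, 0.0707]
eef_rot: [[0.985, 0.173, -0.001], [0.173, -0.985, 0.0], [-0.001, -0.0, -1.0]]
wrist_force: [0.4, 0.4, -0.5]
grip_width: 0.0193
gripper_force: 58.9
```

Scaled: 0.1 cm is 0.0013.

Request:
{"api": "arm_command", "payload": {
  "plan": "0 0 0.0013 0 0 0 0;0 0 0.0013 0 0 0 0"
}}

```text
time: 8.63
ee_pos: [0.6313, 0.012, 0.0709]
eef_rot: [[0.985, 0.173, 0.001], [0.173, -0.985, -0.0], [0.001, 0.0, -1.0]]
wrist_force: [0.1, -0.8, -0.8]
grip_width: 0.0195
gripper_force: 58.9
```

Scaled: 0.2 cm is 0.0025, 0.1 cm is 0.0013.

Request:
{"api": "arm_command", "payload": {
  "plan": "0 0 0.0013 0 0 0 0;0 0 0.0025 0 0 0 0;0 0 0.0025 0 0 0 0"
}}

```text
time: 8.88
ee_pos: [0.6314, 0.012, 0.0699]
eef_rot: [[0.985, 0.173, 0.001], [0.173, -0.985, -0.0], [0.001, 0.0, -1.0]]
wrist_force: [-1.4, 0.3, 5.3]
grip_width: 0.0197
gripper_force: 59.6
```

```bash
cat > lid.py <<'E'
from h import *
import sys
c,p,d=grab('wrist',sys.argv[1]);W=cloud(c,d)
hs=cv2.cvtColor(p,cv2.COLOR_RGB2HSV);wood=(hs[...,0]>4)&(hs[...,0]<25)&(hs[...,1]>80)
m=wood&(np.hypot(W[...,0]-628,W[...,1]-12)<60)&(W[...,2]>44)&(W[...,2]<60);P=W[m]
print(len(P),P.min(0).round(),P.max(0).round(),(P.min(0)+P.max(0)).round()/2,np.median(P[:,2]).round(1),np.linalg.lstsq(np.c_[P[:,:2],np.ones(len(P))],P[:,2],rcond=None)[0].round(3))
s=robot.read_state();print(s['ee_pos'].round(4),s['wrist_force'].round(1))
E
python3 lid.py w5
```

```text
17333 [581. -36.  44.] [677.  60.  60.] [629.  12.  52.] 48.8 [-3.000e-03 -1.000e-03  5.105e+01]
[0.6314 0.012  0.0699] [-1.7  0.6  5.6]
```

The lid is seated: 5 N contact, disc centre at (629,12), top at about 50 mm once the 1 mm depth bias is added, and level. I'll release it and rise.

Scaled: -12 cm is -0.15, -8 cm is -0.1.

Request:
{"api": "arm_command", "payload": {
  "plan": "0 0 0 0 0 0 0.5;0 0 0 0 0 0 0.5;0 0 0 0 0 0 0.5;0 0 -0.0125 0 0 0 0.5;0 0 -0.05 0 0 0 0.5;0 0 -0.1 0 0 0 0.5;0 0 -0.15 0 0 0 0.5;0 0 -0.15 0 0 0 0.5"
}}

```text
time: 9.6
ee_pos: [0.6369, 0.0114, 0.1997]
eef_rot: [[0.985, 0.173, 0.019], [0.173, -0.985, -0.002], [0.018, 0.005, -1.0]]
wrist_force: [1.7, -0.6, 1.9]
grip_width: 0.0424
gripper_force: 0.0
```

```bash
python3 lid.py w6; python3 go.py .447 .285 .15 -30; python3 - <<'E'
from h import *
c,p,d=grab('top','top1');W=cloud(c,d)
hs=cv2.cvtColor(p,cv2.COLOR_RGB2HSV).astype(int)
m=(np.hypot(W[...,0]-447,W[...,1]-285)<60)&(W[...,2]>7);P=W[m]
print('torch',cv2.minAreaRect(P[:,:2].astype(np.float32)))
E
```

```text
8083 [581. -36.  44.] [677.  60.  60.] [629.  12.  52.] 48.9 [-1.0000e-03 -0.0000e+00  4.9831e+01]
[0.6352 0.0115 0.1961] [-0.5  0.3  0.6]
t 9.65 yaw 10.0 -> -30.0 shift [-13.87 -30.21   4.3 ] turn [-0.001 -0.014  0.698] rows 8.0 j6 73.3
torch ((446.33599853515625, 288.16656494140625), (42.5850944519043, 93.88973236083984), 73.68791198730469)
```

The lid is closed: (629,12), level. The torch is at (447,285) with yaw -30, measured 92x29 as it should be. I'm going there now.

Scaled: -30.2 cm is -0.3775, -13.9 cm is -0.1738, 0.698 rad is 0.349.

Request:
{"api": "arm_command", "payload": {
  "plan": "-0.1738 -0.3775 0.0375 0 0 0.349 0.65;-0.1738 -0.3775 0.0375 0 0 0.349 0.65;-0.1738 -0.3775 0.0375 0 0 0.349 0.65;-0.1738 -0.3775 0.0375 0 0 0.349 0.65;-0.1738 -0.3775 0.0375 0 0 0.349 0.65;-0.1738 -0.3775 0.0375 0 0 0.349 0.65;-0.1738 -0.3775 0.0375 0 0 0.349 0.65;-0.1738 -0.3775 0.0375 0 0 0.349 0.65"
}}

```text
time: 10.37
ee_pos: [0.4414, 0.2824, 0.1569]
eef_rot: [[0.865, -0.501, -0.003], [-0.501, -0.865, -0.001], [-0.002, 0.003, -1.0]]
wrist_force: [1.0, 0.3, 0.8]
grip_width: 0.0554
gripper_force: 0.0
```

Request:
{"api": "arm_command", "payload": {
  "plan": "0 0 0 0 0 0 0.65;0 0 0 0 0 0 0.65"
}}

```text
time: 10.53
ee_pos: [0.4412, 0.2828, 0.1568]
eef_rot: [[0.868, -0.496, -0.004], [-0.496, -0.868, -0.002], [-0.002, 0.004, -1.0]]
wrist_force: [0.9, -0.6, -0.7]
grip_width: 0.0557
gripper_force: 0.0
```

```bash
python3 go.py .447 .285 .024 -30.2;  python3 - <<'E'
from h import *
c,p,d=grab('wrist','w7');W=cloud(c,d)
m=(np.hypot(W[...,0]-447,W[...,1]-285)<58)&(W[...,2]>6)&(W[...,2]<24);P=W[m]
print('torch',len(P),cv2.minAreaRect(P[:,:2].astype(np.float32)))
E
```

```text
t 10.53 yaw -29.8 -> -30.2 shift [ 0.42 -0.53 13.27] turn [0.004 0.002 0.008] rows 3.2 j6 143.0
torch 3162 ((447.9786376953125, 286.07733154296875), (28.01439094543457, 90.7544937133789), 59.72344207763672)
```

Scaled: 13.3 cm is 0.1663, 10.5 cm is 0.1313, 0.007 rad is 0.0035.

Request:
{"api": "arm_command", "payload": {
  "plan": "0.005 -0.0075 0.0375 0 0 0.0035 0.65;0.005 -0.0075 0.0875 0 0 0.0035 0.65;0.005 -0.0075 0.1313 0 0 0.0035 0.65;0.005 -0.0075 0.1663 0 0 0.0035 0.65;0.005 -0.0075 0.1663 0 0 0.0035 0.65;0.005 -0.0075 0.1663 0 0 0.0035 0.65;0.005 -0.0075 0.1663 0 0 0.0035 0;0.005 -0.0075 0.1663 0 0 0.0035 0"
}}

```text
time: 11.25
ee_pos: [0.4533, 0.2853, 0.0282]
eef_rot: [[0.862, -0.507, 0.005], [-0.507, -0.862, 0.002], [0.003, -0.004, -1.0]]
wrist_force: [-1.3, -2.5, 0.3]
grip_width: 0.0326
gripper_force: 0.3
```

Scaled: -10 cm is -0.125, -6 cm is -0.075.

Request:
{"api": "arm_command", "payload": {
  "plan": "0 0 0 0 0 0 0;0 0 0 0 0 0 0;0 0 0 0 0 0 0;0 0 0 0 0 0 0;0 0 -0.0375 0 0 0 0;0 0 -0.075 0 0 0 0;0 0 -0.125 0 0 0 0;0 0 -0.125 0 0 0 0"
}}

```text
time: 11.92
ee_pos: [0.4564, 0.2877, 0.1349]
eef_rot: [[0.862, -0.506, 0.016], [-0.506, -0.862, 0.007], [0.01, -0.014, -1.0]]
wrist_force: [1.2, -0.4, 0.7]
grip_width: 0.0256
gripper_force: 59.4
```

```bash
python3 go.py .6252 .1228 .13 1.45
```

```text
t 11.92 yaw -30.4 -> 1.4 shift [22.9   5.68  0.64] turn [-0.011 -0.014 -0.556] rows 5.7 j6 143.4
```

Scaled: 22.9 cm is 0.2863, 5.7 cm is 0.0713, -0.556 rad is -0.278.

Request:
{"api": "arm_command", "payload": {
  "plan": "0.2863 0.0713 0 0 0 -0.278 0;0.2863 0.0713 0 0 0 -0.278 0;0.2863 0.0713 0 0 0 -0.278 0;0.2863 0.0713 0 0 0 -0.278 0;0.2863 0.0713 0 0 0 -0.278 0;0.2863 0.0713 0 0 0 -0.278 0;0.2863 0.0713 0 0 0 -0.278 0;0.2863 0.0713 0 0 0 -0.278 0"
}}

```text
time: 12.58
ee_pos: [0.6207, 0.1182, 0.1264]
eef_rot: [[1.0, 0.021, 0.002], [0.021, -1.0, 0.0], [0.002, -0.0, -1.0]]
wrist_force: [-0.6, 0.6, -0.3]
grip_width: 0.0258
gripper_force: 59.4
```

```bash
python3 go.py .6252 .1228 .04 1.45; python3 - <<'E'
from h import *
T=robot.read_state()['ee_pos']*1000;print(T.round(1))
c,p,d=grab('wrist','w8');W=cloud(c,d)
m=(abs(W[...,0]-T[0])<75)&(abs(W[...,1]-T[1])<14)&(W[...,2]>T[2]-32)&(W[...,2]<T[2]+12);P=W[m]
print(len(P),P.min(0).round(),P.max(0).round(),[np.median(P[(P[:,0]>T[0]+a)&(P[:,0]<T[0]+a+8),2]).round(1) for a in range(-48,56,8)])
n=P[P[:,0]>T[0]+30];print('nozzle',n.min(0).round(),n.max(0).round())
E
```

```text
t 12.58 yaw 1.2 -> 1.5 shift [ 0.44 -0.45  8.64] turn [-0.    -0.002 -0.004] rows 2.1 j6 91.7
[620.7 118.2 126.4]
9719 [569. 104.  98.] [662. 132. 138.] [np.float64(116.5), np.float64(116.5), np.float64(116.4), np.float64(116.4), np.float64(116.5), np.float64(116.9), np.float64(117.1), np.float64(116.6), np.float64(114.8), np.float64(115.2), np.float64(114.9), np.float64(108.4), np.float64(nan)]
nozzle [651. 110.  98.] [662. 130. 118.]
  return _methods._mean(a, axis=axis, dtype=dtype,
  ret = ret.dtype.type(ret / rcount)
```

View pics/w8.png

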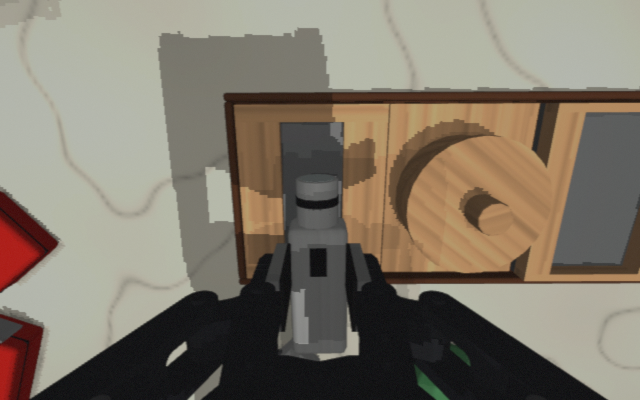

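The torch is held level with its nozzle toward +x: slab at (318,290), nozzle at (317,200), and the slot straight ahead at (312,150). Its centre is at about (615.5,119.5), so I shift +9.7/+3.3 mm and lower it about 85 mm.

Scaled: 8.3 cm is 0.1038, 7.8 cm is 0.0975, -0.004 rad is -0.002.

Request:
{"api": "arm_command", "payload": {
  "plan": "0.0125 -0.0038 0.0125 0 0 -0.002 0;0.0125 -0.0038 0.05 0 0 -0.002 0;0.0125 -0.0038 0.075 0 0 -0.002 0;0.0125 -0.0038 0.0875 0 0 -0.002 0;0.0125 -0.0038 0.0975 0 0 -0.002 0;0.0125 -0.0038 0.1038 0 0 -0.002 0;0.0125 -0.0038 0.1038 0 0 -0.002 0;0.0125 -0.0038 0.1038 0 0 -0.002 0"
}}

```text
time: 13.3
ee_pos: [0.6297, 0.1234, 0.0437]
eef_rot: [[1.0, 0.029, 0.002], [0.029, -1.0, 0.0], [0.002, -0.0, -1.0]]
wrist_force: [0.4, -0.6, -0.8]
grip_width: 0.0258
gripper_force: 59.3
```

Scaled: 0.2 cm is 0.0025, 0.1 cm is 0.0013.

Request:
{"api": "arm_command", "payload": {
  "plan": "0 0 0.0013 0 0 0 0;0 0 0.0025 0 0 0 0;0 0 0.0025 0 0 0 0"
}}

```text
time: 13.55
ee_pos: [0.6298, 0.123, 0.0416]
eef_rot: [[1.0, 0.029, 0.001], [0.029, -1.0, 0.0], [0.001, -0.0, -1.0]]
wrist_force: [-0.3, -0.6, -0.4]
grip_width: 0.0254
gripper_force: 59.3
```

Scaled: 0.15 cm is 0.0019, 0.1 cm is 0.0013.

Request:
{"api": "arm_command", "payload": {
  "plan": "0 0 0.0013 0 0 0 0;0 0 0.0019 0 0 0 0;0 0 0.0019 0 0 0 0"
}}

```text
time: 13.8
ee_pos: [0.6298, 0.123, 0.0408]
eef_rot: [[1.0, 0.029, 0.001], [0.029, -1.0, 0.0], [0.001, -0.0, -1.0]]
wrist_force: [-1.9, -0.6, 5.0]
grip_width: 0.0255
gripper_force: 60.0
```

Contact with the slot floor at 5 N. I'll release gently and rise.

Scaled: -11 cm is -0.1375, -8 cm is -0.1.

Request:
{"api": "arm_command", "payload": {
  "plan": "0 0 0 0 0 0 0.55;0 0 0 0 0 0 0.55;0 0 0 0 0 0 0.55;0 0 -0.0125 0 0 0 0.55;0 0 -0.05 0 0 0 0.55;0 0 -0.1 0 0 0 0.55;0 0 -0.1375 0 0 0 0.55;0 0 -0.1375 0 0 0 0.55"
}}

```text
time: 14.47
ee_pos: [0.6348, 0.1235, 0.159]
eef_rot: [[0.999, 0.029, 0.016], [0.029, -1.0, 0.001], [0.016, -0.001, -1.0]]
wrist_force: [1.0, 0.2, 0.5]
grip_width: 0.0469
gripper_force: 0.0
```

```bash
python3 - <<'E'
from h import *
c,p,d=grab('wrist','w9');W=cloud(c,d)
m=(abs(W[...,0]-625)<54)&(abs(W[...,1]-123)<21)&(W[...,2]>22)&(W[...,2]<40);P=W[m]
print(len(P),P.min(0).round(),P.max(0).round(),cv2.minAreaRect(P[:,:2].astype(np.float32)),np.median(P[:,2]),np.linalg.lstsq(np.c_[P[:,:2],np.ones(len(P))],P[:,2],rcond=None)[0].round(3))
E
python3 go.py .4526 .4083 .17 -21.2
```

```text
3218 [579. 107.  22.] [671. 138.  34.] ((624.5166625976562, 123.19334411621094), (91.58284759521484, 27.985639572143555), 3.0349440574645996) 30.615706540464135 [-2.4000e-02  2.0000e-03  4.4932e+01]
t 14.52 yaw 1.7 -> -21.2 shift [-17.2  -29.    -1.62] turn [-0.003 -0.011  0.399] rows 8.1 j6 91.7
```

The torch lies flat in the slot at (624.5,123.2), top at about 31.6 mm. Next is the case at (452.6,408.3) with yaw -21.1; its size of 105x51 matches.

Scaled: -29 cm is -0.3625, -17.2 cm is -0.215, 0.399 rad is 0.1995.

Request:
{"api": "arm_command", "payload": {
  "plan": "-0.215 -0.3625 -0.02 0 0 0.1995 1;-0.215 -0.3625 -0.02 0 0 0.1995 1;-0.215 -0.3625 -0.02 0 0 0.1995 1;-0.215 -0.3625 -0.02 0 0 0.1995 1;-0.215 -0.3625 -0.02 0 0 0.1995 1;-0.215 -0.3625 -0.02 0 0 0.1995 1;-0.215 -0.3625 -0.02 0 0 0.1995 1;-0.215 -0.3625 -0.02 0 0 0.1995 1"
}}

```text
time: 15.18
ee_pos: [0.4503, 0.4034, 0.1641]
eef_rot: [[0.932, -0.362, -0.002], [-0.362, -0.932, -0.001], [-0.001, 0.002, -1.0]]
wrist_force: [0.7, 0.1, -0.3]
grip_width: 0.0855
gripper_force: 0.0
```

Request:
{"api": "arm_command", "payload": {
  "plan": "0 0 0 0 0 0 1;0 0 0 0 0 0 1"
}}

```text
time: 15.35
ee_pos: [0.4501, 0.4041, 0.1641]
eef_rot: [[0.934, -0.357, -0.001], [-0.357, -0.934, -0.001], [-0.001, 0.001, -1.0]]
wrist_force: [-0.1, -1.2, 0.4]
grip_width: 0.0854
gripper_force: 0.0
```

```bash
python3 - <<'E'
from h import *
c,p,d=grab('wrist','w10');W=cloud(c,d)
hs=cv2.cvtColor(p,cv2.COLOR_RGB2HSV).astype(int);red=((hs[...,0]<6)|(hs[...,0]>172))&(hs[...,1]>150)
m=red&(np.hypot(W[...,0]-452,W[...,1]-408)<70)&(W[...,2]>26);P=W[m]
print('case',len(P),cv2.minAreaRect(P[:,:2].astype(np.float32)),np.median(P[:,2]))
E
python3 go.py .4526 .4083 .034 -21.2
```

```text
case 6246 ((451.9151611328125, 409.87109375), (48.92026901245117, 100.80657196044922), 68.45601654052734) 30.79583043213623
t 15.4 yaw -21.1 -> -21.2 shift [-0.06 -0.59 13.  ] turn [0.002 0.001 0.002] rows 3.1 j6 144.7
```

View pics/w10.png

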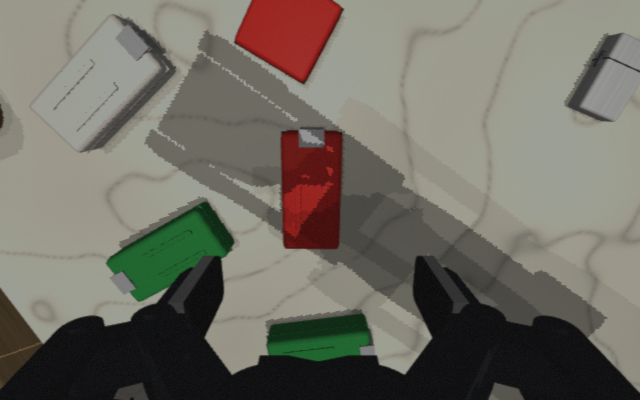

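The red latched case is at (311,190), with green cases nearby at (170,250) and (318,340). Opening to 0.8 clears them.

Scaled: 13.7 cm is 0.1713, 11.5 cm is 0.1438, 0.002 rad is 0.001.

Request:
{"api": "arm_command", "payload": {
  "plan": "-0.0013 -0.0075 0 0 0 0.001 0.8;-0.0013 -0.0075 0.05 0 0 0.001 0.8;-0.0013 -0.0075 0.1 0 0 0.001 0.8;-0.0013 -0.0075 0.1438 0 0 0.001 0.8;-0.0013 -0.0075 0.1713 0 0 0.001 0.8;-0.0013 -0.0075 0.1713 0 0 0.001 0.8;-0.0013 -0.0075 0.1713 0 0 0.001 0.8;-0.0013 -0.0075 0.1713 0 0 0.001 0"
}}

```text
time: 16.07
ee_pos: [0.4556, 0.4086, 0.0295]
eef_rot: [[0.931, -0.365, 0.002], [-0.365, -0.931, 0.002], [0.002, -0.002, -1.0]]
wrist_force: [1.3, -0.1, 0.8]
grip_width: 0.0578
gripper_force: 0.0
```

Scaled: -13 cm is -0.1625, -10 cm is -0.125.

Request:
{"api": "arm_command", "payload": {
  "plan": "0 0 0 0 0 0 0;0 0 0 0 0 0 0;0 0 0 0 0 0 0;0 0 0 0 0 0 0;0 0 -0.0375 0 0 0 0;0 0 -0.075 0 0 0 0;0 0 -0.125 0 0 0 0;0 0 -0.1625 0 0 0 0"
}}

```text
time: 16.73
ee_pos: [0.4533, 0.4085, 0.1601]
eef_rot: [[0.932, -0.363, 0.0], [-0.363, -0.932, 0.001], [0.0, -0.001, -1.0]]
wrist_force: [0.3, 1.7, -2.1]
grip_width: 0.0483
gripper_force: 64.5
```

```bash
python3 go.py .60 -.0992 .17 1.45
```

```text
t 16.73 yaw -21.3 -> 1.5 shift [32.12 41.97 -1.02] turn [-0.001 -0.    -0.397] rows 12.7 j6 145.2
```

Scaled: 42 cm is 0.525, 32 cm is 0.4, -0.397 rad is -0.1985.

Request:
{"api": "arm_command", "payload": {
  "plan": "0.4 0.525 -0.0125 0 0 -0.1985 0;0.4 0.525 -0.0125 0 0 -0.1985 0;0.4 0.525 -0.0125 0 0 -0.1985 0;0.4 0.525 -0.0125 0 0 -0.1985 0;0.4 0.525 -0.0125 0 0 -0.1985 0;0.4 0.525 -0.0125 0 0 -0.1985 0;0.4 0.525 -0.0125 0 0 -0.1985 0;0.4 0.525 -0.0125 0 0 -0.1985 0"
}}

```text
time: 17.4
ee_pos: [0.5428, 0.0935, 0.164]
eef_rot: [[1.0, 0.025, -0.001], [0.025, -1.0, 0.0], [-0.001, -0.0, -1.0]]
wrist_force: [0.3, -0.1, -3.6]
grip_width: 0.0483
gripper_force: 64.5
```

```bash
python3 go.py .625 -.0992 .14 1.45
```

```text
t 17.4 yaw 1.4 -> 1.4 shift [ 7.73 19.47  2.38] turn [-0.     0.001 -0.   ] rows 5.1 j6 89.3
```

Scaled: 19.5 cm is 0.2438, 7.7 cm is 0.0963.

Request:
{"api": "arm_command", "payload": {
  "plan": "0.0963 0.2438 0 0 0 0 0;0.0963 0.2438 0 0 0 0 0;0.0963 0.2438 0 0 0 0 0;0.0963 0.2438 0 0 0 0 0;0.0963 0.2438 0 0 0 0 0;0.0963 0.2438 0.03 0 0 0 0;0.0963 0.2438 0.03 0 0 0 0;0.0963 0.2438 0.03 0 0 0 0"
}}

```text
time: 18.07
ee_pos: [0.6231, -0.0977, 0.1377]
eef_rot: [[1.0, 0.023, -0.006], [0.023, -1.0, 0.002], [-0.006, -0.002, -1.0]]
wrist_force: [-0.3, 1.0, -3.1]
grip_width: 0.0484
gripper_force: 64.4
```

```bash
python3 go.py .6308 -.0992 .04 1.45; python3 - <<'E'
from h import *
T=robot.read_state()['ee_pos']*1000;print(T.round(1))
c,p,d=grab('wrist','w11');W=cloud(c,d)
hs=cv2.cvtColor(p,cv2.COLOR_RGB2HSV).astype(int);red=((hs[...,0]<6)|(hs[...,0]>172))&(hs[...,1]>120)
m=red&(abs(W[...,0]-T[0])<80)&(abs(W[...,1]-T[1])<50)&(W[...,2]>T[2]-30);P=W[m]
print(len(P),P.min(0).round(),P.max(0).round(),[np.median(P[(P[:,0]>T[0]+a)&(P[:,0]<T[0]+a+10),2]).round(1) for a in range(-50,50,10)])
t=P[P[:,2]>np.median(P[:,2])-4];print(cv2.minAreaRect(t[:,:2].astype(np.float32)))
E
```

```text
t 18.07 yaw 1.3 -> 1.4 shift [0.83 0.19 9.76] turn [-0.002  0.006 -0.002] rows 2.4 j6 71.9
[623.1 -97.7 137.7]
19298 [ 577. -123.  109.] [670. -72. 198.] [np.float64(137.9), np.float64(138.0), np.float64(137.9), np.float64(137.8), np.float64(137.7), np.float64(137.6), np.float64(137.4), np.float64(137.4), np.float64(137.2), np.float64(135.8)]
((623.5806884765625, -97.60641479492188), (92.20835876464844, 49.520172119140625), 1.7108185291290283)
```

View pics/w11.png

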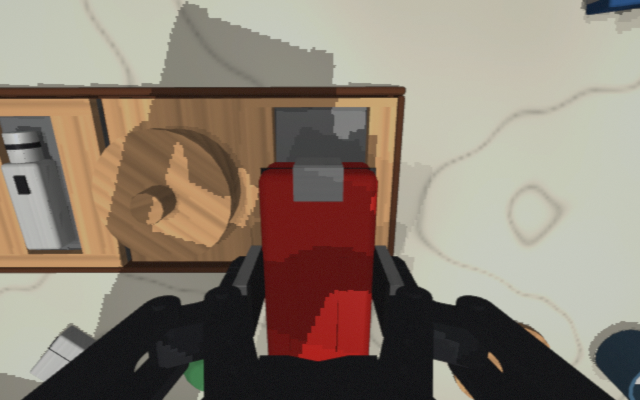

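The case is held level, right way up, latch toward +x at (318,180). The well is ahead at (320,130). I'll shift +11 mm in x, lower it part way, and check before inserting.

Scaled: 6.5 cm is 0.0813, 1.1 cm is 0.0138.

Request:
{"api": "arm_command", "payload": {
  "plan": "0.0138 0.0025 0 0 0 0 0;0.0138 0.0025 0.025 0 0 0 0;0.0138 0.0025 0.05 0 0 0 0;0.0138 0.0025 0.0688 0 0 0 0;0.0138 0.0025 0.0813 0 0 0 0;0.0138 0.0025 0.0813 0 0 0 0;0.0138 0.0025 0.0813 0 0 0 0"
}}

```text
time: 18.7
ee_pos: [0.6362, -0.0986, 0.0755]
eef_rot: [[1.0, 0.026, -0.0], [0.026, -1.0, 0.0], [-0.0, -0.0, -1.0]]
wrist_force: [0.4, 0.3, -2.2]
grip_width: 0.0485
gripper_force: 64.4
```

```bash
python3 go.py .6308 -.0992 .045 1.45; python3 - <<'E'
from h import *
T=robot.read_state()['ee_pos']*1000;print(T.round(1))
c,p,d=grab('wrist','w12');W=cloud(c,d)
x,y,z=W[...,0],W[...,1],W[...,2]
m=(x>T[0])&(abs(y+99)<45)&(z>T[2]-8)&(z<T[2]+6);P=W[m];print('front end incl. latch',np.percentile(P,99.5,axis=0).round(1),P.max(0).round(1),'y',P.min(0).round(1))
m=(x>650)&(x<720)&(abs(y+99)<25)&(z>5)&(z<14);P=W[m];print('floor seen x',P[:,0].min().round(1),P[:,0].max().round(1))
E
```

```text
t 18.7 yaw 1.5 -> 1.4 shift [-0.55  0.04  3.05] turn [-0.     0.     0.001] rows 0.7 j6 72.0
[636.2 -98.6  75.5]
front end incl. latch [685.7 -62.8  80.6] [686.1 -60.   81.5] y [ 636.3 -135.9   67.5]
floor seen x 675.5 707.2
```

Scaled: 3.1 cm is 0.0388, 3 cm is 0.0375.

Request:
{"api": "arm_command", "payload": {
  "plan": "-0.0025 0 0 0 0 0 0;-0.0025 0 0.0125 0 0 0 0;-0.0025 0 0.025 0 0 0 0;-0.0025 0 0.0325 0 0 0 0;-0.0025 0 0.0375 0 0 0 0;-0.0025 0 0.0388 0 0 0 0;-0.0025 0 0.0388 0 0 0 0"
}}

```text
time: 19.33
ee_pos: [0.634, -0.0996, 0.0435]
eef_rot: [[1.0, 0.025, -0.001], [0.025, -1.0, 0.0], [-0.001, -0.0, -1.0]]
wrist_force: [0.1, 0.5, -1.8]
grip_width: 0.0486
gripper_force: 64.4
```

Scaled: 0.15 cm is 0.0019, 0.1 cm is 0.0013.

Request:
{"api": "arm_command", "payload": {
  "plan": "0 0 0.0013 0 0 0 0;0 0 0.0019 0 0 0 0;0 0 0.0019 0 0 0 0"
}}

```text
time: 19.58
ee_pos: [0.6345, -0.0997, 0.043]
eef_rot: [[1.0, 0.025, 0.001], [0.025, -1.0, -0.0], [0.0, 0.0, -1.0]]
wrist_force: [-1.2, 0.0, -1.3]
grip_width: 0.0485
gripper_force: 64.6
```

Request:
{"api": "arm_command", "payload": {
  "plan": "0 0 0.0013 0 0 0 0;0 0 0.0019 0 0 0 0;0 0 0.0019 0 0 0 0"
}}

```text
time: 19.83
ee_pos: [0.6345, -0.0997, 0.0429]
eef_rot: [[1.0, 0.025, 0.0], [0.025, -1.0, -0.0], [0.0, 0.0, -1.0]]
wrist_force: [-4.8, 0.9, 6.5]
grip_width: 0.048
gripper_force: 65.4
```

Contact with the floor at 6.5 N. I'll release and rise.

Scaled: -14 cm is -0.175, -12 cm is -0.15.

Request:
{"api": "arm_command", "payload": {
  "plan": "0 0 0 0 0 0 0.76;0 0 0 0 0 0 0.76;0 0 0 0 0 0 0.76;0 0 -0.0125 0 0 0 0.76;0 0 -0.05 0 0 0 0.76;0 0 -0.1 0 0 0 0.76;0 0 -0.15 0 0 0 0.76;-0.075 0 -0.175 0 0 0 0.76"
}}

```text
time: 20.5
ee_pos: [0.6045, -0.1027, 0.1841]
eef_rot: [[0.999, 0.026, 0.021], [0.026, -1.0, -0.006], [0.021, 0.006, -1.0]]
wrist_force: [0.9, -0.6, 2.9]
grip_width: 0.065
gripper_force: 0.0
```

```bash
python3 lid.py w13; python3 - <<'E'
from h import *
c,p,d=grab('wrist','w14');t=grab('top','top2')
for n,c,p,d in(('w',c,p,d),('top',*t)):
    W=cloud(c,d);x,y,z=W[...,0],W[...,1],W[...,2]
    for nm,m in(('case',(abs(x-631)<60)&(abs(y+99)<34)&(z>34)&(z<50)),('torch',(abs(x-625)<54)&(abs(y-123)<21)&(z>22)&(z<40)),('sew',(np.hypot(x-578,y-378)<55)&(z>15)&(z<40)),('lighter',(np.hypot(x-447,y-145)<45)&(z>9)&(z<30)),('coaster',(np.hypot(x-450,y+283)<60)&(z>4)&(z<14))):
        P=W[m]
        if len(P)>30:print(n,nm,len(P),[np.round(a,1) for a in cv2.minAreaRect(P[:,:2].astype(np.float32))],np.median(P[:,2]).round(1),np.linalg.lstsq(np.c_[P[:,:2],np.ones(len(P))],P[:,2],rcond=None)[0][:2].round(3))
E
```

```text
10045 [581. -36.  44.] [677.  60.  60.] [628.5  12.   52. ] 48.8 [-2.0000e-03  1.0000e-03  5.0056e+01]
[ 0.5919 -0.101   0.1813] [-6.6  2.2 -2.1]
w case 7562 [array([632. , -99.2]), array([103.2,  50.2]), np.float64(1.6)] 42.8 [ 0.001 -0.   ]
w torch 3735 [array([623.8, 122.7]), array([91.8, 29.8]), np.float64(4.0)] 30.3 [-0.023  0.138]
w lighter 1820 [array([449.9, 146. ]), array([37.5, 62.1]), np.float64(49.6)] 14.8 [-0.016  0.016]
w coaster 1932 [array([ 476.2, -286.3]), array([44.7, 87.2]), np.float64(2.5)] 7.2 [-0.027  0.001]
top case 47 [array([615.5, -80.7]), array([72.8, 11.6]), np.float64(2.7)] 42.7 [ 0.006 -0.457]
top torch 314 [array([624.1, 122.3]), array([93.6, 27.6]), np.float64(2.8)] 31.6 [-0.006  0.013]
top sew 530 [array([579.1, 378.7]), array([63.3, 62.2]), np.float64(39.5)] 23.6 [0.015 0.015]
top lighter 311 [array([449.5, 145.8]), array([36.8, 59.5]), np.float64(48.5)] 15.8 [ 0.013 -0.   ]
```

View pics/w14.png

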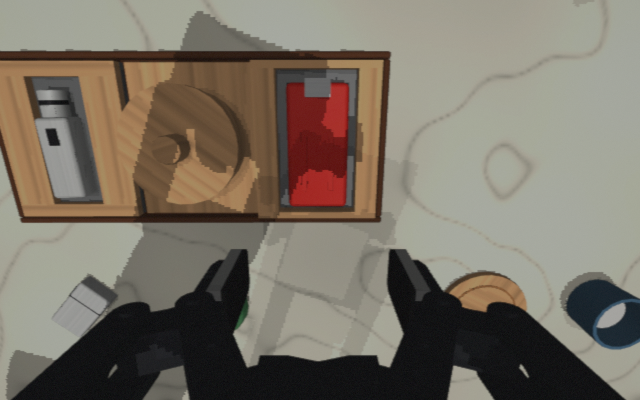

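The torch lies in the slot at (60,145), the lid is closed on the cup at (180,145), and the case is flat in the well at (318,140). The measured offsets are within about 2 mm, the distractors haven't moved, and the arm is clear.

```bash
python3 -c "
from station import robot
print(robot.hand_in())"
```

```text
the job is handed in; nothing more can be done
None
```

I packed the caddy and handed the job in after about 20 s of arm time: the torch is in the slot, the case is in the well, and the keys are in the cup under the closed lid. The lighter and sewing box measured unmoved; the coaster was only partly in view at the end but was never touched. No verdict was returned.

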